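# Seat a phone in the bonding fixture and hold the screen press down

## Task

The phone with the newly glued screen lies loose in the channel of the bonding fixture: slide it along the channel until it is fully home against the steel end stop, leaving the press alone until then. Then push the press's black knob straight down 24 mm from its rest, so that the sprung foot bears on the glass, and finish while still holding it there; never bottom the press out, which would crack the screen. Leave the phone lying in the channel and do not disturb the dish of screws beside the fixture.

Things in the scene. Friction and masses are not known exactly. Their poses are not given: they have to be found in the camera images.
- fixture: Aluminium bonding fixture fixed to the bench: base plate 165 x 340 x 12 mm with a straight channel along its y axis. Origin: underside, on the channel's centre line; z up. Channel floor 12 mm above the bench, 74 mm wide, 320 mm long (y -160 to +160 mm), ends open; rails 8 mm thick, rising 6 mm above the floor. Turned at most 0.35 rad from the world axes.
- press_arm (a point): Middle of the top of the press's fixed grey arm, 99 mm above the bench (fixture x +35, y +55 mm). The arm is 24 mm thick, 36 mm wide along the channel, and spans the fixture's x from -26 to +96 mm at y = +55 mm. Its column (36 x 40 mm, top 118 mm above the bench) stands at x = +78 mm, beyond the channel as seen from the robot. The plunger runs down through the arm.
- phone: Phone, 70 wide x 146 long x 10 mm thick, about 0.2 kg, black screen up, aluminium edges. Lies flat in the channel, its length along the channel, 4 mm total side play. Origin: centre of its underside; x across, y along its length (+y towards the stop), z up. Starts 35 to 75 mm short of the stop.
- phone_nose (a point): Middle of the phone's leading end face (towards the stop), 5 mm above its underside.
- phone_tail (a point): Middle of the phone's trailing end face (the end to push on), 5 mm above its underside.
- stop_face (a point): Middle of the face of the steel end stop that the phone must meet, 5 mm above the channel floor; y axis along the channel, pointing away from the phone. The stop is a rigid bar across the channel, 72 x 18 x 18 mm, black thumb nut at each end, clamped at a different place each time (75 to 100 mm on the +y side of the fixture's origin).
- plunger (a joint): Downward travel of the press plunger (m): 0 at rest (up), 0.030 bottomed out. Its own spring returns it: 4.8 N at rest plus 0.12 N per mm; plunger and foot weigh 1.6 N, so the knob starts to move at about 3.2 N. Held at 24 mm on the phone it pushes back with 13 to 14 N in all.
- knob_top (a point): Centre of the flat top of the black round press knob (44 mm across, 30 mm tall), on the plunger; moves with it. At rest 160 mm above the bench.
- foot (a joint): How far the rubber foot under the plunger (disc 30 mm across) is pushed up into the plunger against its own spring (m): 0 free, at most 0.018; 1.8 N preload plus 0.6 N per mm. With the plunger at rest it hangs 14 mm above the screen; with the plunger 24 mm down on the phone it reads about 0.010.
- tray: Round steel dish of screws, 84 mm across, 16 mm tall, standing loose on the bench near the fixture, on the robot's side. Origin: centre of its underside.
Things that resemble listed ones, but are neither listed nor needed, are in the scene too. Leave any blue or brown look-alike of the phone alone.

How it is judged:
By the outcome, as a careful person would: the job done as asked, in the order asked, and still so for the second after the job is handed in, while the arm keeps its last pose, push and grip.
It also fails if it takes over 48 s, if anything falls off the work surface, if the arm or the gripper's body presses on something with over 40 N, if the wrist force passes 120 N, or if a joint passes its speed limit or range.

## Robot

A 7-joint arm with a two-finger parallel gripper is mounted at the origin on the work surface. World frame = base frame: x ahead of the robot, y to its left, z up, the work surface at z = 0. Lengths are in m, angles in rad, forces in N, time in s.
With the tool pointing down it reaches from about 0.425 to 0.925 m from the base axis. Payload 6.8 kg.
Tool frame: the origin (TCP) lies at the very end of the fingers, on their centre line; the grasp point (between the pads) lies 19 mm behind it; z points along the fingers, y is the line along which they close (so a half turn about z gives the same grasp; the last joint's range is limited). The gripper opens to 85 mm and grips with 20 to 120 N. Pads are 22 mm wide; open, the fingers measure 114 mm over their backs; the gripper's body (76 mm by 85 mm) begins 54 mm behind the grasp point. The pads swing forward as they close: fully open they stand 13 mm farther back than shut.
Start: joints at [1.235, 0.477, 0.022, 1.555, -0.011, 1.109, -0.083], TCP at [0.152, -0.658, 0.231] pointing down, gripper open.
Joint ranges: [-2.96, 2.96], [-0.34, 2.1], [-1.41, 1.46], [0.24, 2.44], [-1.37, 4.51], [0.17, 1.92], [-2.96, 2.96]. Speed limits (rad/s): [2.39, 2.39, 3.14, 3.14, 3.14, 3.14, 3.14].

## Interface

Orientations are given as a rotation vector (axis times angle).
In Python, from bench import r gives the robot as it stands. The module is installed in compiled form; this text tells all that it offers.
- The arm moves only by the tool servo_tool, never from a script. Its argument "commands" is a list of rows, each a list of 7 numbers: the turn, a rotation vector about the world's x, y, z in degrees, then the shift along the world's x, y, z in mm, then the closure, from 0 (fully open) to 1 (shut). A call has 1 to 5 rows; each row is the pose to reach, as a shift and turn from the pose commanded when the call began; what a row does not reach only later rows make up. A row lasts 1/12 s, in which the tool goes at most 41.7 mm and 7.16 degrees, less where a joint would pass 70% of its speed; a pose out of reach is approached as far as the arm can. A call with a gripper value outside its range is refused whole. The fingers move at their own pace and stop on an object; "force" is the grip in N (left out, the last holds). Time passes only in rows, so rows that repeat a pose let the fingers close. It gives the time, the measured TCP pose, the force, the opening and the grip force at its end, in the units of the state.
- r.get_obs(): the state, without advancing time (a new reading comes with each control period).
- r.grab_frame(name): name is "scene" or "top" or "wrist"; returns (picture, depth): 384x512x3 uint8, blue, green, red; 384x512 float32, m along the optical axis (not along the pixel's ray), 0 where there is no reading.
- r.camera_info(name): a dict with "vertical_fov" (degrees; the focal length in pixels is half the picture's height over the tangent of half this angle, whatever the lens; pixels are square), "cx", "cy" (the principal point, pixels), "cam_to_world" (4x4, takes a point from camera to world coordinates); the wrist camera has in their place "T_tool_cam" (4x4, takes a point from camera to tool coordinates, whose origin is the TCP and whose axes are the flange's). Camera axes: x right, y up, looking along -z (the intrinsics and any distortion apply to the point x, -y, -z); pixel columns grow to the right and rows downward; lengths in m; the calibration is good to about 2 mm. A picture is of the moment at which its call begins: read the wrist's pose just before it. camera_info takes no time and is no camera call.
- r.hand_in(): hands the job in; it is judged then, once.
The state is a dict: "clock": time; "joints": joint angles; "qvel": joint speeds; "tau": joint torques, N m; "tcp_pos": TCP position; "orientation": TCP orientation; "contact_force": force on the tool from outside, world axes, zero at the start; "moment": the same for the moment, N m; "grip_width": finger opening in m; "gripper_force": force on a finger pad.
Only numpy, scipy, OpenCV 4.12 (cv2) and the standard library are available. Lean on these libraries where they do the work, as an engineer would, in place of code of your own. Each camera call takes 0.05 s, during which the arm holds its last target. There are 200 camera calls.

## Working session

There is one attempt and no reset: what is moved stays moved. The work goes in short steps, Python scripts to look and compute and a tool call to move; the robot and the scene stay as the last step left them, time stands still between calls to the robot, and variables do not carry over. Pictures are saved under pics/ and viewed, at most 10 in all, crops included, and the job is handed in when it is done.

Besides the shell and the picture viewer there is one more tool, called after "Call:" in YAML: its name, and indented under it one key for each argument. servo_tool: Moves the arm, as the interface text tells. Its arguments: {"type":"object","properties":{"commands":{"type":"array"},"force":{"type":"number"}},"required":["commands"]}

```bash
mkdir -p pics
cat > h.py <<'E'
import numpy as np, cv2
from bench import r
def ci(n):
    c=r.camera_info(n); f=192/np.tan(np.radians(c['vertical_fov'])/2); return c,f
def pts(n,depth):
    c,f=ci(n); v,u=np.mgrid[0:384,0:512]
    P=np.stack([(u-c['cx'])/f*depth,-(v-c['cy'])/f*depth,-depth,np.ones_like(depth)],-1)
    return (P@np.array(c['cam_to_world']).T)[...,:3]
def ray(n,u,v,z):
    c,f=ci(n); T=np.array(c['cam_to_world'])
    d=T[:3,:3]@np.array([(u-c['cx'])/f,-(v-c['cy'])/f,-1.]); o=T[:3,3]
    return o+d*(z-o[2])/d[2]
E
python3 - <<'E'
from h import *
for n in ['top','scene']:
    im,d=r.grab_frame(n); np.savez(n,im=im,d=d); cv2.imwrite(f'pics/{n}0.png',cv2.resize(im,(800,600)))
    print(n,r.camera_info(n))
print(r.get_obs())
E
```

```text
top {'vertical_fov': 54.8061256376487, 'cx': 250.58554713726556, 'cy': 190.98857583337318, 'cam_to_world': array([[-0.02794448,  0.9929385 , -0.11529202,  0.44972911],
       [-0.99813621, -0.03397673, -0.05069216, -0.03301708],
       [-0.05425144,  0.11366057,  0.99203733,  0.82475975],
       [ 0.        ,  0.        ,  0.        ,  1.        ]])}
scene {'vertical_fov': 49.364934814709414, 'cx': 257.5688393128904, 'cy': 187.05763946779464, 'cam_to_world': array([[ 0.5577367 , -0.49098864,  0.66922338,  1.08751687],
       [ 0.82989809,  0.34357672, -0.43957274, -0.37636066],
       [-0.01410436,  0.80055305,  0.59909588,  0.61830467],
       [ 0.        ,  0.        ,  0.        ,  1.        ]])}
{'clock': 0.1, 'joints': array([ 1.23490184,  0.4777685 ,  0.02234389,  1.55633455, -0.01151544,
        1.10928568, -0.08309417]), 'qvel': array([ 0.00041894, -0.00175417,  0.00097613, -0.00115067, -0.00085812,
        0.00021652, -0.00089228]), 'tau': array([ 5.63820897e-03, -5.97751880e+01,  1.61376569e+00, -2.81950736e+01,
        1.28216986e-02,  5.02099443e-03,  5.36626487e-06]), 'tcp_pos': array([ 0.15231028, -0.65705348,  0.23039632]), 'orientation': array([-3.11960353e+00, -3.56887230e-01,  4.67731916e-04]), 'contact_force': array([ 0.00124035, -0.74551786,  0.42986991]), 'moment': array([ 0.02442212, -0.06354047,  0.00504096]), 'gripper_force': 0.0, 'grip_width': 0.0854157859175577}
```

View pics/top0.png

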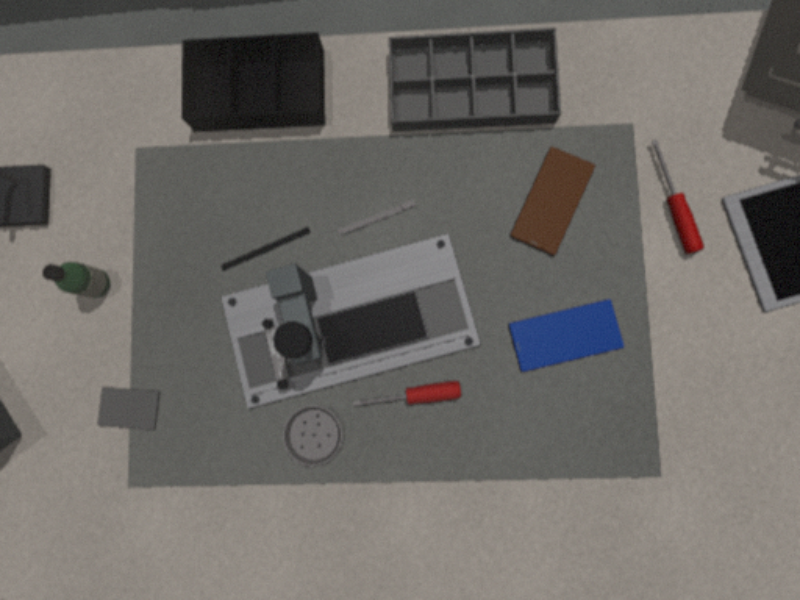

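View pics/scene0.png

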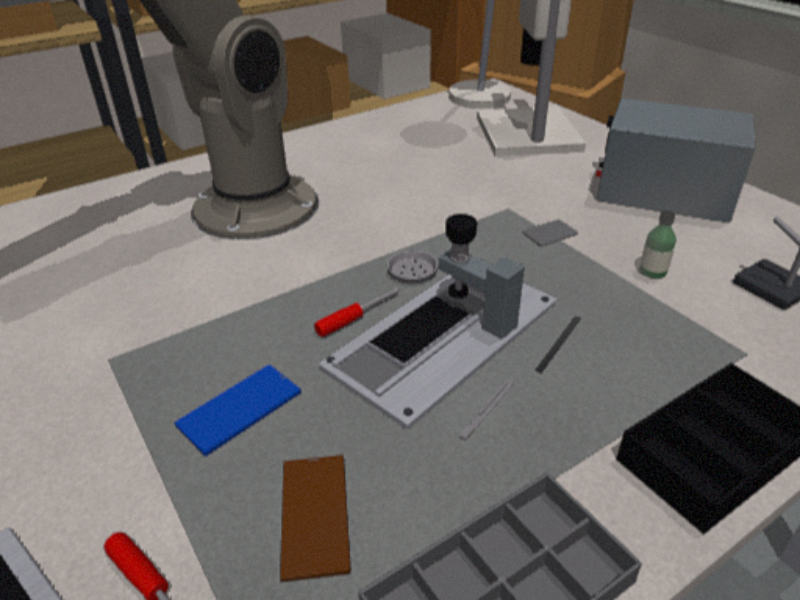

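Top view at 800x600: the black slab in the channel (370,325) is the phone. The blue slab (565,335), brown slab (552,200) and white-framed tablet (780,240) are look-alikes. The knob is at (293,340), the column at (290,280), the dish at (314,434), and the tail faces right, towards world -y. I'll confirm this in one enlarged crop and measure.

Run:
```python
from h import *
D=np.load('top.npz'); im,d=D['im'],D['d']; P=pts('top',d)
x0,y0,x1,y1=130,140,320,285
cv2.imwrite('pics/crop.png',cv2.resize(im[y0:y1,x0:x1],None,fx=4,fy=4,interpolation=cv2.INTER_CUBIC))
g=im.max(2)
# plate: bright, large
m=cv2.morphologyEx((g>115).astype(np.uint8),cv2.MORPH_OPEN,np.ones((3,3)))
roi=np.zeros_like(m); roi[145:265,138:312]=1
z=P[...,2]; print('z mat',np.median(z[150:160,300:320]), 'bright thr counts',(m*roi).sum())
hull=((z>0.006)&(z<0.03)&(roi>0)).astype(np.uint8)
for nm,mm in [('bright',m*roi),('height',hull)]:
    cs,_=cv2.findContours(cv2.morphologyEx(mm,cv2.MORPH_OPEN,np.ones((3,3))),0,2); c=max(cs,key=cv2.contourArea)
    b=cv2.minAreaRect(c); bx=cv2.boxPoints(b)
    W=np.array([ray('top',u,v,.012) for u,v in bx]); print(nm,b,'\n',bx.round(1),W.round(4).tolist(),[np.linalg.norm(W[i]-W[i-1]).round(4) for i in range(4)])
# dark phone
k=((g<60)&(roi>0)).astype(np.uint8)
k=cv2.morphologyEx(k,cv2.MORPH_OPEN,np.ones((3,3)))
n,l,s,ce=cv2.connectedComponentsWithStats(k)
for i in range(1,n):
    if s[i,4]>15:
        c=cv2.findContours((l==i).astype(np.uint8),0,2)[0][0]; b=cv2.minAreaRect(c)
        print(s[i],ce[i].round(1),'z',np.median(z[l==i]).round(4),b, cv2.boxPoints(b).round(1).tolist())
# column/arm/knob by height
for lo,hi in [(.09,.108),(.11,.125),(.15,.17)]:
    q=(z>lo)&(z<hi)&(roi>0); print(lo,q.sum(),P[q].mean(0).round(4) if q.any() else '', P[q].min(0).round(3),P[q].max(0).round(3))
```

```text
z mat 0.001585224618060821 bright thr counts 5045
bright ((243.20919799804688, 198.91021728515625), (73.63927459716797, 111.3919677734375), 74.53878784179688) 
 [[179.7 178.3]
 [287.1 148.6]
 [306.7 219.5]
 [199.3 249.2]] [[0.5784, 0.1669, 0.012], [0.6365, -0.0756, 0.012], [0.4775, -0.1119, 0.012], [0.4197, 0.1244, 0.012]] [np.float64(0.1643), np.float64(0.2494), np.float64(0.1631), np.float64(0.2433)]
height ((222.774658203125, 204.44589233398438), (74.28904724121094, 154.62925720214844), 74.69386291503906) 
 [[138.4 189. ]
 [287.5 148.2]
 [307.2 219.9]
 [158.  260.7]] [[0.5573, 0.2611, 0.012], [0.6373, -0.0766, 0.012], [0.4768, -0.1128, 0.012], [0.3972, 0.2162, 0.012]] [np.float64(0.1662), np.float64(0.3471), np.float64(0.1646), np.float64(0.3385)]
[142 146  56  27 230] [169.3 159. ] z 0.0053 ((169.28199768066406, 159.0016632080078), (4.008188247680664, 60.40911865234375), 66.37062072753906) [[140.8000030517578, 169.3000030517578], [196.1999969482422, 145.10000610351562], [197.8000030517578, 148.6999969482422], [142.39999389648438, 172.89999389648438]]
[191 173  11  21 134] [196.2 
[... 645 characters left out ...]
, [174.0, 205.0], [174.0, 209.0], [169.0, 209.0]]
[176 206  24  24 484] [187.8 217.8] z 0.16 ((187.5, 217.5), (23.0, 23.0), 90.0) [[176.0, 206.0], [199.0, 206.0], [199.0, 229.0], [176.0, 229.0]]
[183 232   5   8  31] [185.  235.6] z 0.0141 ((185.0, 235.5), (7.0, 4.0), 90.0) [[183.0, 232.0], [187.0, 232.0], [187.0, 239.0], [183.0, 239.0]]
[178 243   7   6  36] [181.  245.5] z 0.0378 ((181.0, 245.5), (5.0, 6.0), 90.0) [[178.0, 243.0], [184.0, 243.0], [184.0, 248.0], [178.0, 248.0]]
0.09 523 [0.5129 0.1217 0.0989] [0.457 0.097 0.09 ] [0.582 0.151 0.108]
0.11 386 [0.5597 0.1372 0.1182] [0.539 0.115 0.11 ] [0.581 0.16  0.122]
0.15 461 [0.4843 0.1186 0.16  ] [0.464 0.098 0.15 ] [0.506 0.14  0.164]
```

View pics/crop.png

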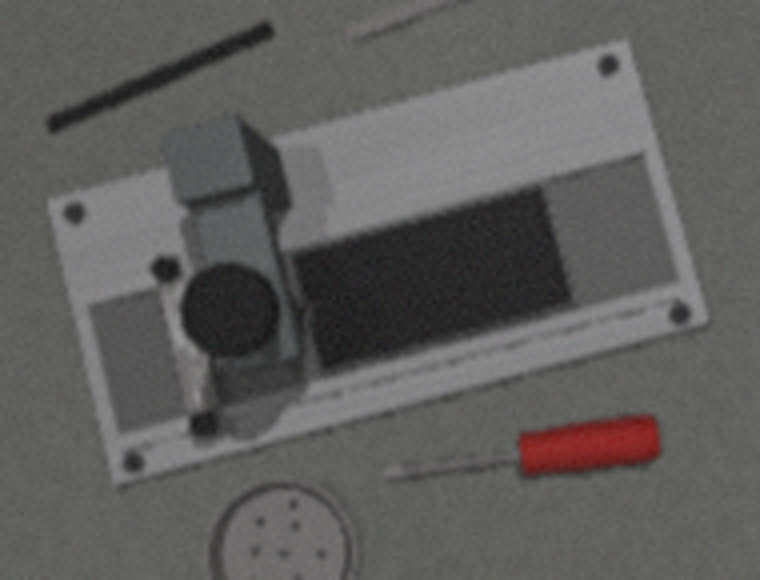

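The crop confirms it: the black-screened slab in the channel is the phone, tail edge at crop (545,187)-(572,300). The stop bar runs between nuts at crop (166,268) and (205,424), partly under the knob. Next I convert to fixture coordinates and check sizes.

```bash
cat >> h.py <<'E'
psi=np.radians(13.4); X=np.array([np.cos(psi),np.sin(psi)]); Y=np.array([-X[1],X[0]])
O=np.array([.4843,.1186])-.055*Y
def fx(p): q=np.asarray(p)[:2]-O; return np.array([q@X,q@Y])
def wd(x,y): return O+x*X+y*Y
E
python3 - <<'E'
from h import *
np.set_printoptions(precision=4,suppress=True)
D=np.load('top.npz'); im,d=D['im'],D['d']; P=pts('top',d); z=P[...,2]; g=im.max(2)
c,f=ci('top')
print('origin',O,'knob ray',ray('top',187.5,217.5,.16))
for nm,b in [('topview plate',[[138.4,189],[287.5,148.2],[307.2,219.9],[158,260.7]])]:
    for u,v in b: print('plate',fx(ray('top',u,v,.012)))
for u,v in [(171.5,207),(181,245.5)]: print('nut',fx(ray('top',u,v,.038)))
# floor/rails/phone tail: profile along channel in fixture coords by sampling projected rays
T=np.linalg.inv(c['cam_to_world'])
def px(w):
    q=T@np.append(w,1); return np.float32([c['cx']+f*q[0]/-q[2], c['cy']+f*q[1]/q[2]])
def samp(x,y,h): 
    u,v=px(np.append(wd(x,y),h)); return cv2.getRectSubPix(g,(1,1),(float(u),float(v)))[0,0]
ys=np.arange(-.16,-.05,.003)
prof=np.array([[samp(x,y,.022) for x in np.linspace(-.02,.02,15)] for y in ys]).mean(1); print('tail',np.c_[ys,prof.round()].tolist())
ys=np.arange(.07,.16,.003)
for xs in [(-.036,-.026),(.027,.036)]:
    prof=np.array([[samp(x,y,.030) for x in np.linspace(*xs,6)] for y in ys]).mean(1); print('stop',xs,np.c_[ys,prof.round()].tolist())
xs=np.arange(-.05,.05,.003)
for yy in [(-.15,-.12),(-.08,-.02)]:
    prof=np.array([[samp(x,y,.018) for y in np.linspace(*yy,15)] for x in xs]).mean(1); print('across',yy,np.c_[xs,prof.round()].tolist())
S=np.load('scene.npz'); Q=pts('scene',S['d']); q=(Q[...,2]>.150)&(Q[...,2]<.17)&(np.hypot(Q[...,0]-.484,Q[...,1]-.119)<.04)
print('knob scene',Q[q].min(0),Q[q].max(0))
E
```

```text
origin [0.497  0.0651] knob ray [0.4826 0.1167 0.16  ]
plate [0.1041 0.1767]
plate [ 0.1037 -0.1703]
plate [-0.061  -0.1685]
plate [-0.0621  0.1701]
nut [0.0412 0.1071]
nut [-0.044   0.1066]
tail [[-0.16, 136.0], [-0.157, 110.0], [-0.154, 93.0], [-0.151, 94.0], [-0.148, 94.0], [-0.145, 94.0], [-0.142, 94.0], [-0.13899999999999998, 94.0], [-0.13599999999999998, 93.0], [-0.13299999999999998, 93.0], [-0.12999999999999998, 94.0], [-0.12699999999999997, 94.0], [-0.12399999999999997, 93.0], [-0.12099999999999997, 93.0], [-0.11799999999999997, 93.0], [-0.11499999999999996, 93.0], [-0.11199999999999996, 93.0], [-0.10899999999999996, 93.0], [-0.10599999999999996, 93.0], [-0.10299999999999995, 91.0], [-0.09999999999999995, 77.0], [-0.09699999999999995, 47.0], [-0.09399999999999994, 41.0], [-0.09099999999999994, 43.0], [-0.08799999999999994, 43.0], [-0.08499999999999994, 42.0], [-0.08199999999999993, 43.0], [-0.07899999999999993, 42.0], [-0.07599999999999993, 43.0], [-0.07299999999999993, 43.0], [-0.06999999999999992, 43.0], [-0.06699999999999992, 42.0], [-0.06399999999999992, 42.0], [-0.060999
[... 3251 characters left out ...]
9997, 41.0], [-0.010999999999999968, 42.0], [-0.007999999999999965, 41.0], [-0.004999999999999963, 42.0], [-0.00199999999999996, 42.0], [0.0010000000000000425, 41.0], [0.004000000000000045, 42.0], [0.007000000000000048, 42.0], [0.01000000000000005, 42.0], [0.013000000000000053, 42.0], [0.016000000000000056, 42.0], [0.01900000000000006, 43.0], [0.02200000000000006, 42.0], [0.025000000000000064, 44.0], [0.028000000000000067, 41.0], [0.03100000000000007, 45.0], [0.03400000000000007, 69.0], [0.037000000000000074, 105.0], [0.04000000000000008, 132.0], [0.04300000000000008, 136.0], [0.04600000000000008, 138.0], [0.049000000000000085, 138.0]]
knob scene [0.4635 0.0958 0.1503] [0.5066 0.1378 0.1609]
```

Call:
servo_tool:
  commands:
    - [0,0,0.3,22,34,0,1]
    - [0,0,0.3,44,68,0,1]
    - [0,0,0.3,66,102,0,1]
    - [0,0,0.3,88,136,0,1]
    - [0,0,0.3,110,170,0,1]
  force: 40

```text
clock: 0.52
tcp_pos: [0.263, -0.4856, 0.2309]
orientation: [-3.12, -0.365, 0.0]
contact_force: [0.4, -0.9, -0.6]
grip_width: 0.0256
gripper_force: 0.0
```

Call:
servo_tool:
  commands:
    - [0,0,0,22,34,0,1]
    - [0,0,0,44,68,0,1]
    - [0,0,0,66,102,0,1]
    - [0,0,0,88,136,0,1]
    - [0,0,0,110,170,0,1]

```text
clock: 0.93
tcp_pos: [0.3729, -0.3157, 0.2312]
orientation: [-3.12, -0.365, 0.0]
contact_force: [1.4, 0.2, -0.6]
grip_width: -0.0002
gripper_force: 0.0
```

Call:
servo_tool:
  commands:
    - [0,0,0,22,34,0,1]
    - [0,0,0,44,68,0,1]
    - [0,0,0,66,102,0,1]
    - [0,0,0,88,136,0,1]
    - [0,0,0,110,170,0,1]

```text
clock: 1.35
tcp_pos: [0.4829, -0.1458, 0.2312]
orientation: [3.12, 0.365, -0.0]
contact_force: [1.6, -1.1, -0.2]
grip_width: 0.0001
gripper_force: 0.0
```

Call:
servo_tool:
  commands:
    - [0,0,0,15,25,0,1]
    - [0,0,0,35,55,0,1]
    - [0,0,0,49,76,0,1]
    - [0,0,0,49,76,-20,1]
    - [0,0,0,49,76,-40,1]

```text
clock: 1.77
tcp_pos: [0.5331, -0.0692, 0.1916]
orientation: [-3.119, -0.371, -0.005]
contact_force: [-0.5, -1.6, -0.5]
grip_width: 0.0001
gripper_force: 0.0
```

Call:
servo_tool:
  commands:
    - [0,0,0,-2,-2,-35,1]
    - [0,0,0,-2,-2,-75,1]
    - [0,0,0,-2,-2,-110,1]
    - [0,0,0,-2,-2,-135,1]
    - [0,0,0,-2,-2,-145,1]

```text
clock: 2.18
tcp_pos: [0.5265, -0.0734, 0.0425]
orientation: [-3.119, -0.365, 0.01]
contact_force: [0.3, -0.5, 0.7]
grip_width: -0.0001
gripper_force: 0.0
```

Call:
servo_tool:
  commands:
    - [0,0,0,0,0,-8,1]
    - [0,0,0,0,0,-16,1]
    - [0,0,0,0,0,-22,1]
    - [0,0,0,0,0,-26,1]
    - [0,0,0,0,0,-29,1]

```text
clock: 2.6
tcp_pos: [0.5302, -0.0737, 0.0178]
orientation: [3.12, 0.365, 0.002]
contact_force: [-0.3, 0.5, 0.4]
grip_width: -0.0004
gripper_force: 0.0
```

Run:
```python
from h import *
np.set_printoptions(precision=4,suppress=True)
o=r.get_obs(); print(o['tcp_pos'],fx(o['tcp_pos']),o['contact_force'])
im,_=r.grab_frame('scene'); cv2.imwrite('pics/s1.png',cv2.resize(im[120:290,170:390],None,fx=3.5,fy=3.5))
```

```text
[ 0.5302 -0.0737  0.0178] [ 0.0001 -0.1427] [-0.2576  0.4704  0.368 ]
```

View pics/s1.png

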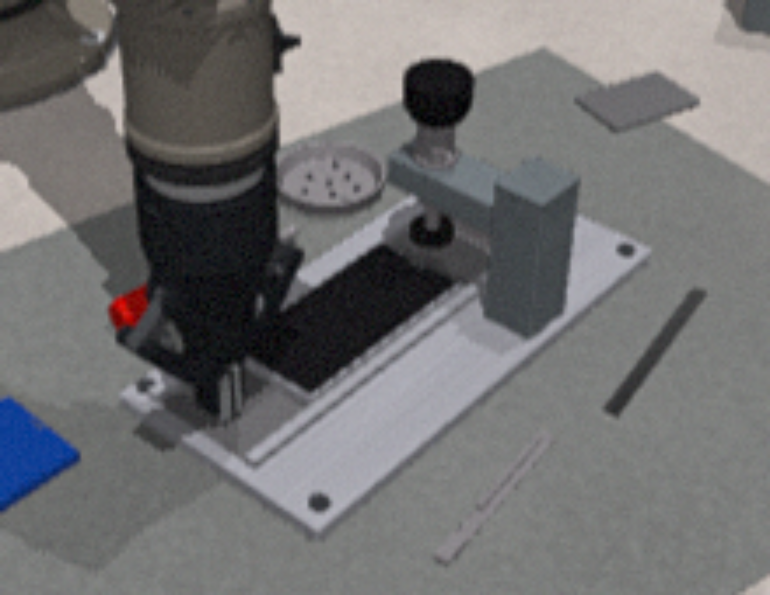

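The fingers stand in the channel, clear behind the phone's tail (crop (225,400)). The press and dish are untouched. Pushing now.

Call:
servo_tool:
  commands:
    - [0,0,0,0,2,-1,1]
    - [0,0,0,-1,6,-2,1]
    - [0,0,0,-2,10,-2,1]
    - [0,0,0,-3,14,-2,1]
    - [0,0,0,-4,18,-2,1]

```text
clock: 3.07
tcp_pos: [0.5254, -0.0549, 0.0155]
orientation: [-3.12, -0.366, -0.0]
contact_force: [0.8, -0.4, -0.1]
grip_width: -0.0001
gripper_force: 0.0
```

Call:
servo_tool:
  commands:
    - [0,0,0,-1,4,0,1]
    - [0,0,0,-2,8,0,1]
    - [0,0,0,-3,12,0,1]
    - [0,0,0,-4,16,0,1]
    - [0,0,0,-5,20,0,1]

```text
clock: 3.48
tcp_pos: [0.5208, -0.0357, 0.0156]
orientation: [3.12, 0.364, 0.001]
contact_force: [0.4, -2.7, 3.6]
grip_width: -0.0
gripper_force: 2.3
```

Call:
servo_tool:
  commands:
    - [0,0,0,-1,4,0,1]
    - [0,0,0,-2,8,0,1]
    - [0,0,0,-3,12,0,1]
    - [0,0,0,-4,16,0,1]
    - [0,0,0,-4.7,20,0,1]

```text
clock: 3.9
tcp_pos: [0.516, -0.0156, 0.0156]
orientation: [3.12, 0.365, 0.001]
contact_force: [0.6, -3.3, 5.2]
grip_width: -0.0003
gripper_force: 3.3
```

Run:
```python
from h import *
np.set_printoptions(precision=4,suppress=True)
o=r.get_obs(); print(o['tcp_pos'],fx(o['tcp_pos']),o['contact_force'])
```

```text
[ 0.516  -0.0156  0.0156] [-0.0002 -0.0829] [ 0.5881 -3.2954  5.1599]
```

Run:
```python
from h import *
im,_=r.grab_frame('scene'); a=cv2.resize(im[150:260,220:350],None,fx=5.5,fy=5.5,interpolation=cv2.INTER_CUBIC)
cv2.imwrite('pics/s2.png',cv2.convertScaleAbs(a,alpha=1.6,beta=20)); print(r.get_obs()['contact_force'])
```

```text
[ 0.81237974 -3.05820746  6.03624801]
```

View pics/s2.png

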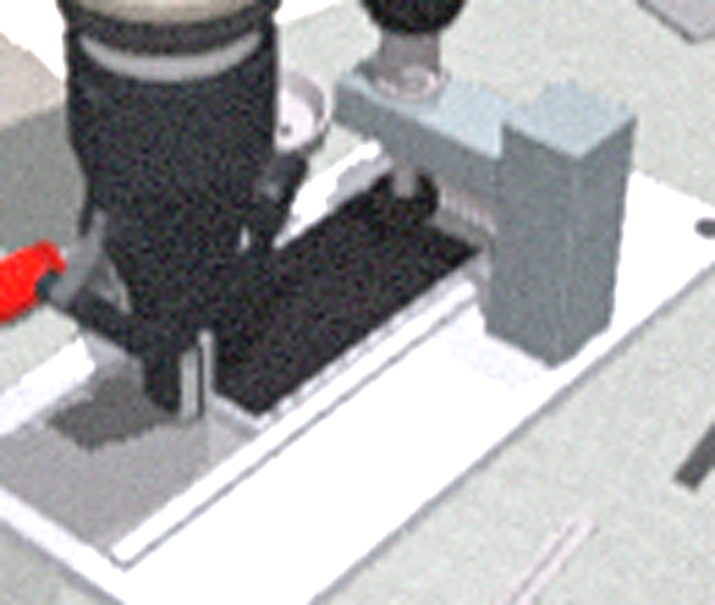

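The fingers are right behind the tail at crop (200,400), the phone is flat, and the nose is under the foot. I'll raise the tips slightly and keep pushing.

Call:
servo_tool:
  commands:
    - [0,0,0,0,0,1.5,1]
    - [0,0,0,-0.7,3,1.5,1]
    - [0,0,0,-1.4,6,1.5,1]
    - [0,0,0,-2.1,9,1.5,1]
    - [0,0,0,-2.8,12,1.5,1]

```text
clock: 4.37
tcp_pos: [0.5125, -0.003, 0.0166]
orientation: [-3.12, -0.366, 0.001]
contact_force: [0.6, -0.7, -0.1]
grip_width: 0.0001
gripper_force: 0.5
```

Call:
servo_tool:
  commands:
    - [0,0,0,-0.2,1,0,1]
    - [0,0,0,-0.5,2,0,1]
    - [0,0,0,-0.7,3,0,1]
    - [0,0,0,-1,4,0,1]
    - [0,0,0,-1.2,5,0,1]

```text
clock: 4.78
tcp_pos: [0.5116, 0.0014, 0.0167]
orientation: [3.12, 0.365, -0.0]
contact_force: [0.5, 0.0, -1.0]
grip_width: -0.0002
gripper_force: 0.3
```

Call:
servo_tool:
  commands:
    - [0,0,0,-0.2,1,0,1]
    - [0,0,0,-0.5,2,0,1]
    - [0,0,0,-0.7,3,0,1]
    - [0,0,0,-0.8,3.5,0,1]
    - [0,0,0,-0.9,4,0,1]

```text
clock: 5.2
tcp_pos: [0.5108, 0.0055, 0.0168]
orientation: [-3.12, -0.365, 0.0]
contact_force: [0.2, -0.4, -1.3]
grip_width: -0.0002
gripper_force: 0.3
```

Call:
servo_tool:
  commands:
    - [0,0,0,-0.2,0.7,0,1]
    - [0,0,0,-0.3,1.4,0,1]
    - [0,0,0,-0.5,2,0,1]
    - [0,0,0,-0.6,2.5,0,1]
    - [0,0,0,-0.7,3,0,1]

```text
clock: 5.62
tcp_pos: [0.5101, 0.0085, 0.0168]
orientation: [3.12, 0.365, -0.0]
contact_force: [-0.0, -0.5, -0.6]
grip_width: -0.0001
gripper_force: 0.3
```

Run:
```python
from h import *
np.set_printoptions(precision=4,suppress=True)
o=r.get_obs(); print(o['tcp_pos'],fx(o['tcp_pos']),o['contact_force'])
c,f=ci('scene'); im,_=r.grab_frame('scene')
# tail / stop in scene: project expected stop-face foot line
T=np.linalg.inv(c['cam_to_world'])
for p in [(.036,.098,.022),(.036,-.048,.022),(.036,.098,.03)]:
    q=T@np.append(wd(*p[:2]),[p[2],1]); print(p,c['cx']+f*q[0]/-q[2], c['cy']+f*q[1]/q[2])
a=cv2.resize(im[150:260,220:350],None,fx=5.5,fy=5.5,interpolation=cv2.INTER_CUBIC)
cv2.imwrite('pics/s3.png',cv2.convertScaleAbs(a,alpha=1.6,beta=20))
```

```text
[0.5101 0.0085 0.0168] [-0.0004 -0.0581] [-0.0388 -0.5437 -0.6472]
(0.036, 0.098, 0.022) 316.32169093416263 189.69371309742095
(0.036, -0.048, 0.022) 275.86456182423046 220.3492529777698
(0.036, 0.098, 0.03) 316.56117013229783 186.97360824450863
```

View pics/s3.png

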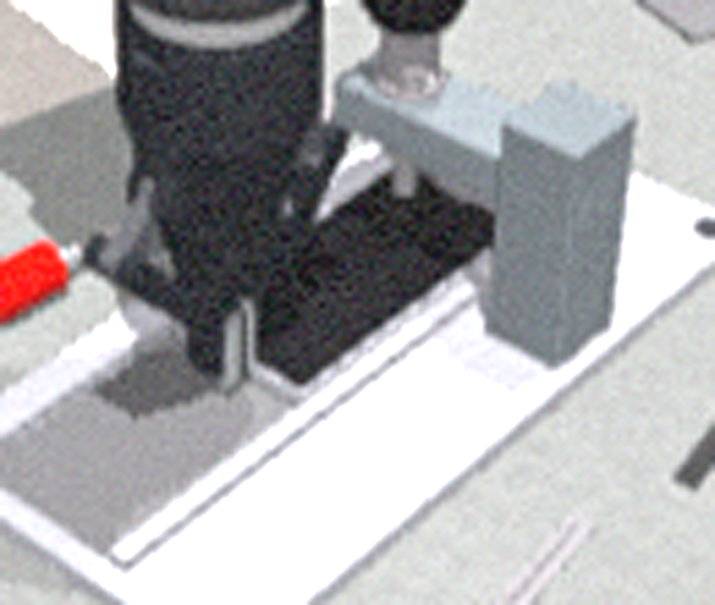

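The tail corner is at crop (295,385) and the expected home position is about (307,387), so roughly 5 mm remains. I'll keep creeping.

Call:
servo_tool:
  commands:
    - [0,0,0,-0.2,0.7,0,1]
    - [0,0,0,-0.3,1.4,0,1]
    - [0,0,0,-0.5,2,0,1]
    - [0,0,0,-0.6,2.5,0,1]
    - [0,0,0,-0.7,3,0,1]

```text
clock: 6.08
tcp_pos: [0.5094, 0.0115, 0.0168]
orientation: [3.12, 0.365, 0.0]
contact_force: [0.4, -0.5, -0.2]
grip_width: 0.0002
gripper_force: 0.4
```

Call:
servo_tool:
  commands:
    - [0,0,0,-0.1,0.4,0,1]
    - [0,0,0,-0.2,0.8,0,1]
    - [0,0,0,-0.3,1.2,0,1]
    - [0,0,0,-0.4,1.6,0,1]
    - [0,0,0,-0.5,2,0,1]

```text
clock: 6.5
tcp_pos: [0.5096, 0.0119, 0.0169]
orientation: [3.119, 0.363, 0.001]
contact_force: [2.4, -6.2, -0.9]
grip_width: -0.0003
gripper_force: 3.6
```

Call:
servo_tool:
  commands:
    - [0,0,0,-0.2,1,0,1]
    - [0,0,0,-0.3,1.5,0,1]
    - [0,0,0,-0.3,1.5,0,1]
    - [0,0,0,-0.3,1.5,0,1]

```text
clock: 6.83
tcp_pos: [0.5096, 0.012, 0.017]
orientation: [3.118, 0.361, 0.002]
contact_force: [4.3, -8.9, -0.6]
grip_width: -0.0002
gripper_force: 4.9
```

Rigid contact: the force rises with no motion, at about the expected place, so the phone is home. Backing off gently and rising.

Call:
servo_tool:
  commands:
    - [0,0,0,0.3,-1,0,1]
    - [0,0,0,0.6,-2.5,0,1]
    - [0,0,0,1.2,-5,0,1]
    - [0,0,0,3,-12,0,1]
    - [0,0,0,6,-25,0,1]

```text
clock: 7.25
tcp_pos: [0.5144, -0.0083, 0.0168]
orientation: [-3.118, -0.37, 0.0]
contact_force: [-0.1, -0.2, -0.1]
grip_width: 0.0
gripper_force: 0.0
```

Call:
servo_tool:
  commands:
    - [0,0,0,1,-5,20,1]
    - [0,0,0,1,-5,60,1]
    - [0,0,0,1,-5,100,1]
    - [0,0,0,1,-5,140,1]
    - [0,0,0,1,-5,180,1]

```text
clock: 7.67
tcp_pos: [0.515, -0.0149, 0.1986]
orientation: [-3.119, -0.366, 0.001]
contact_force: [0.2, -0.7, 0.3]
grip_width: 0.0005
gripper_force: 0.0
```

Run:
```python
from h import *
np.set_printoptions(precision=4,suppress=True)
o=r.get_obs(); print(o['tcp_pos'],fx(o['tcp_pos']),o['contact_force'])
im,d=r.grab_frame('scene'); Q=pts('scene',d)
q=(Q[...,2]>.153)&(Q[...,2]<.17)&(np.hypot(Q[...,0]-.484,Q[...,1]-.119)<.04)
print('knob scene',Q[q].min(0),Q[q].max(0),Q[q].mean(0))
a=cv2.resize(im[130:260,220:370],None,fx=5,fy=4.6,interpolation=cv2.INTER_CUBIC)
cv2.imwrite('pics/s4.png',cv2.convertScaleAbs(a,alpha=2,beta=20))
im,d=r.grab_frame('top'); P=pts('top',d)
q=(P[...,2]>.153)&(P[...,2]<.17)&(np.hypot(P[...,0]-.484,P[...,1]-.119)<.04)
print('knob top',P[q].min(0),P[q].max(0),np.median(P[q],0))
```

```text
[ 0.515  -0.0149  0.1986] [-0.0011 -0.082 ] [ 0.1936 -0.6929  0.2541]
knob scene [0.4642 0.0957 0.1532] [0.5068 0.1388 0.1603] [0.4873 0.1151 0.1579]
knob top [0.4637 0.1159 0.1572] [0.5039 0.1402 0.1638] [0.4806 0.1287 0.1604]
```

View pics/s4.png

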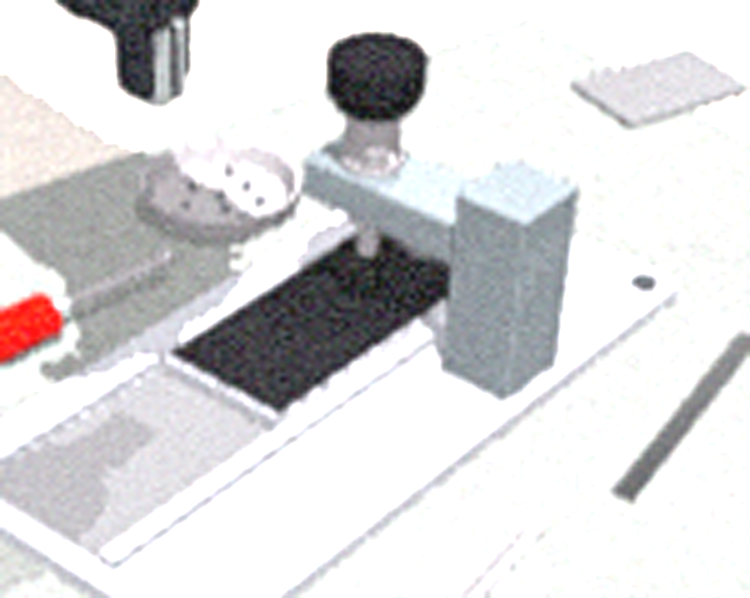

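The phone lies flat at the stop, tail edge at crop (175,355)-(275,418), and the knob is still up at (377,75). Moving over the knob.

Call:
servo_tool:
  commands:
    - [0,0,0,-7,30,0,1]
    - [0,0,0,-15,65,0,1]
    - [0,0,0,-23,100,0,1]
    - [0,0,0,-28,125,0,1]
    - [0,0,0,-30,133,0,1]

```text
clock: 8.18
tcp_pos: [0.4841, 0.1228, 0.1969]
orientation: [-3.117, -0.375, 0.0]
contact_force: [-0.1, 0.6, 0.5]
grip_width: 0.0004
gripper_force: 0.0
```

Call:
servo_tool:
  commands:
    - [0,0,0,0,0,-10,1]
    - [0,0,0,0,0,-20,1]
    - [0,0,0,0,0,-26,1]
    - [0,0,0,0,0,-30,1]
    - [0,0,0,0,0,-32,1]

```text
clock: 8.6
tcp_pos: [0.4853, 0.1162, 0.1634]
orientation: [3.12, 0.362, -0.004]
contact_force: [0.1, -0.4, 0.0]
grip_width: 0.0
gripper_force: 0.0
```

Call:
servo_tool:
  commands:
    - [0,0,0,0,0,-1,1]
    - [0,0,0,0,0,-2,1]
    - [0,0,0,0,0,-3,1]

```text
clock: 8.85
tcp_pos: [0.4859, 0.1177, 0.162]
orientation: [-3.12, -0.364, -0.001]
contact_force: [0.6, 0.5, 0.6]
grip_width: -0.0003
gripper_force: 0.0
```

Call:
servo_tool:
  commands:
    - [0,0,0,0,0,-0.5,1]
    - [0,0,0,0,0,-1,1]
    - [0,0,0,0,0,-1,1]

```text
clock: 9.1
tcp_pos: [0.4857, 0.118, 0.1609]
orientation: [-3.12, -0.365, -0.001]
contact_force: [-1.1, -0.3, 0.5]
grip_width: 0.0002
gripper_force: 0.0
```

Call:
servo_tool:
  commands:
    - [0,0,0,0,0,-0.5,1]
    - [0,0,0,0,0,-1,1]
    - [0,0,0,0,0,-1,1]

```text
clock: 9.35
tcp_pos: [0.4857, 0.118, 0.16]
orientation: [3.12, 0.365, 0.0]
contact_force: [-1.2, 0.4, 3.5]
grip_width: 0.0002
gripper_force: 1.6
```

Call:
servo_tool:
  commands:
    - [0,0,0,0,0,-0.5,1]
    - [0,0,0,0,0,-1,1]
    - [0,0,0,0,0,-1,1]

```text
clock: 9.6
tcp_pos: [0.4858, 0.118, 0.1589]
orientation: [-3.12, -0.365, -0.001]
contact_force: [-0.6, 0.8, 3.2]
grip_width: 0.0003
gripper_force: 1.7
```

Call:
servo_tool:
  commands:
    - [0,0,0,0,0,-2.5,1]
    - [0,0,0,0,0,-5,1]
    - [0,0,0,0,0,-7.5,1]
    - [0,0,0,0,0,-10,1]
    - [0,0,0,0,0,-12,1]

```text
clock: 10.02
tcp_pos: [0.4858, 0.118, 0.1466]
orientation: [-3.12, -0.365, -0.0]
contact_force: [-0.5, 0.8, 4.9]
grip_width: 0.0001
gripper_force: 2.5
```

Call:
servo_tool:
  commands:
    - [0,0,0,0,0,-2,1]
    - [0,0,0,0,0,-4,1]
    - [0,0,0,0,0,-6,1]
    - [0,0,0,0,0,-8,1]
    - [0,0,0,0,0,-9,1]

```text
clock: 10.43
tcp_pos: [0.4859, 0.118, 0.1383]
orientation: [3.12, 0.365, 0.001]
contact_force: [-2.8, -0.9, 13.0]
grip_width: -0.0002
gripper_force: 6.4
```

Call:
servo_tool:
  commands:
    - [0,0,0,0,0,-0.5,1]
    - [0,0,0,0,0,-1,1]
    - [0,0,0,0,0,-1,1]
    - [0,0,0,0,0,-1,1]

```text
clock: 10.77
tcp_pos: [0.4859, 0.118, 0.1375]
orientation: [3.12, 0.365, 0.001]
contact_force: [-3.8, -0.6, 12.8]
grip_width: 0.0001
gripper_force: 6.6
```

Call:
servo_tool:
  commands:
    - [0,0,0,0,0,-0.6,1]
    - [0,0,0,0,0,-1.2,1]
    - [0,0,0,0,0,-1.6,1]
    - [0,0,0,0,0,-1.6,1]
    - [0,0,0,0,0,-1.6,1]

```text
clock: 11.18
tcp_pos: [0.4859, 0.118, 0.136]
orientation: [3.12, 0.365, 0.001]
contact_force: [-3.8, -1.6, 14.8]
grip_width: -0.0002
gripper_force: 7.2
```

Run:
```python
from h import *
np.set_printoptions(precision=4,suppress=True)
im,d=r.grab_frame('scene'); a=cv2.resize(im[110:260,220:370],None,fx=5,fy=4,interpolation=cv2.INTER_CUBIC)
cv2.imwrite('pics/s5.png',cv2.convertScaleAbs(a,alpha=1.8,beta=20))
o=r.get_obs(); print(o['tcp_pos'],o['contact_force'],o['clock'])
```

```text
[0.4859 0.118  0.136 ] [-3.5877 -1.6045 14.7481] 11.2333
```

View pics/s5.png

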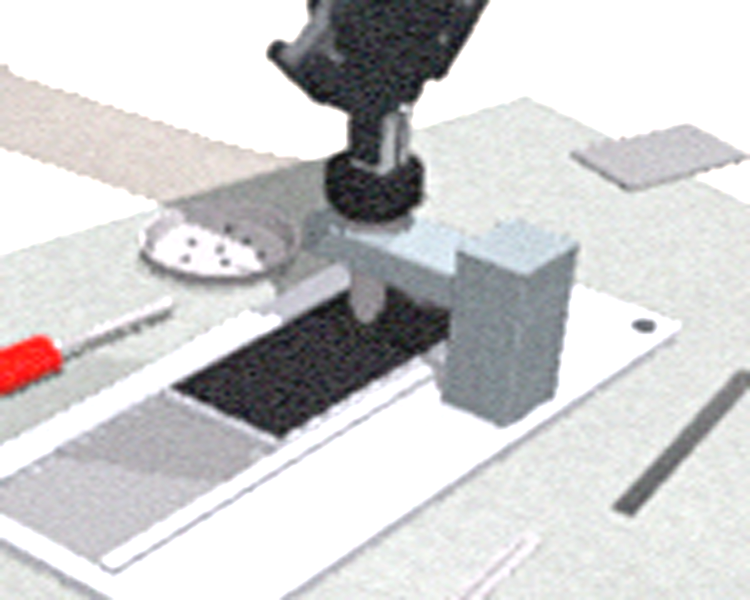

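The knob is down 24 mm (TCP 0.160 to 0.136 m), the plunger foot is on the glass, the tail edge at crop (175,388)-(278,438) has not moved, and the dish is undisturbed. Handing in while holding.

```bash
python3 -c "
from bench import r
print(r.hand_in())"
```

```text
the job is handed in; nothing more can be done
None
```

I pushed the phone home against the end stop, then pressed the knob down 24 mm onto the glass (about 14.7 N, just over the expected 13–14 N) and handed the job in while holding it there, at about 11 s, with the dish undisturbed; `hand_in` returned no verdict.

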